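# Fit a valve spring retainer and hold the spring down three ratchet clicks

## Task

Pick up the thick black steel ring (the spring retainer) from the bench and set it flat on top of the valve spring in the press, with the valve stem up through its hole, then let go of it. Then swing the press lever towards you and down until you have felt exactly three clicks of its ratchet, counted from the first one; do not go on to a fourth, because the ratchet cannot be let back. Finish with your hand still on the lever, holding it there with the spring squeezed so that the collets could be fitted, and leave the other things on the bench where they are.

Things in the scene. Friction and masses are not known exactly. Their poses are not given: they have to be found in the camera images.
- press: Press fixed to the bench: dark base 345 x 150 x 12 mm, finned aluminium head 100 x 100 mm (top 57 mm up) in front, two red cheeks with the lever's pivot, a red column behind. Origin on the bench under the valve's axis; x runs from valve to pivot (100 mm behind it), z up; yaw within 15 degrees. At the start the lever stands back, so the spring can be reached from straight above.
- spring_seat (a point): Centre of the flat top of the valve spring as it stands at the start, 96 mm above the bench (the point stays there when the spring goes down). The steel coil spring is 31 mm across, round the valve stem, and gives way under about 3 N plus 1 N per mm.
- stem_tip (a point): Tip of the valve stem, 126 mm above the bench: a steel rod 7 mm in diameter that stands up 30 mm through the spring's top.
- retainer: Spring retainer, flat on the bench left or right of the press: a plain blackened steel ring, outer diameter 34 mm, 12 mm thick, hole 12 mm, about 70 g. Origin at the centre of its underside, z along the ring's axis. Set on the spring, its top is 108 mm above the bench and the stem stands out 18 mm.
- lever: Press lever. Origin on its pivot, a level axis along the press's y, 112 mm above the bench; its z axis points to the ball. It starts upright, leaning back 1 to 9 degrees, swings towards the robot and down, past level by 20 degrees. A fork of two bars 18 mm apart; their noses, 100 mm from the pivot, meet a seated retainer either side of the stem at about 85 degrees from upright.
- lever_ball (a point): Centre of the black ball, 36 mm in diameter, on a 12 mm rod at the lever's end, 225 mm from the pivot; some 335 mm up at the start, about 110 mm up at the third click. Free swing takes 1 N. Before each click the resistance here climbs by 3 to 6 N, then falls off at once by more as the pawl drops and nudges the lever on; the squeezed spring adds a steady rise to 5 to 8 N.
- sector_rim (a point): Point on the toothed rim of the lever's ratchet sector, 95 mm from the pivot, opposite the ball; it rises 5.7 mm per click. The pawl drops behind each tooth and stops the lever going back. The first click comes somewhere from 82 to 87 degrees from upright (none before), each next one 3.4 degrees (13.5 mm at the ball) later.
- pawl_block: Small grey block on the front of the red column, carrying the sprung steel pawl. It stays put during the job but is clamped up to 2.5 mm higher or lower from job to job, which shifts all the clicks. Origin at its centre, z up.
- pawl: The sprung steel pawl on that block, a strut 36 mm long. Origin on its hinge; its z axis is upright when it has dropped home and leans back by up to 4.5 degrees as a tooth lifts it.
- oil_bottle: Bystander: yellow oil bottle with red cap, 56 mm across, 150 mm tall, standing. Origin at the centre of its underside.
- spare_valve: Bystander: spare engine valve standing on its head, 34 mm across, 95 mm tall, stem 7 mm. Origin at the centre of its underside.
- spanner: Bystander: spanner 180 mm long, lying on the bench. Origin at its middle.
- collet_dish: Bystander: shallow round steel dish, 84 mm across, 18 mm high, with brass collets in it. Origin at the centre of its underside.

How it is judged:
By the outcome, as a careful person would: the job done as asked, in the order asked, and still so for the second after the job is handed in, while the arm keeps its last pose, push and grip.
It also fails if it takes over 72 s, if anything falls off the work surface, if the arm or the gripper's body presses on something with over 40 N, if the wrist force passes 120 N, or if a joint passes its speed limit or range.

## Robot

A 7-joint arm with a two-finger parallel gripper is mounted at the origin on the work surface. World frame = base frame: x ahead of the robot, y to its left, z up, the work surface at z = 0. Lengths are in m, angles in rad, forces in N, time in s.
With the tool pointing down it reaches from about 0.4 to 0.9 m from the base axis. Payload 5.5 kg.
Tool frame: the origin (TCP) lies on the front face of the gripper's body, between the roots of the fingers; the fingertips stand 66 mm ahead of it and the grasp point (between the pads) lies 47 mm ahead of it (hold_point_z is the z of the grasp point in the tool frame, in m); z points along the fingers, y is the direction in which the jaws open and shut (so a half turn about z gives the same grasp; the last joint's range is limited). The gripper opens to 92 mm and grips with 3 to 60 N. Pads are 19 mm wide; open, the fingers measure 130 mm over their backs; the gripper's body (75 mm by 190 mm) begins 47 mm behind the grasp point.
Start: joints at [1.54, 0.501, -0.427, 1.55, 0.221, 1.138, -0.21], TCP at [0.188, -0.622, 0.292] pointing down, gripper open.
Joint ranges: [-2.88, 2.88], [-0.31, 2.03], [-1.54, 1.56], [0.2, 2.42], [-1.41, 4.55], [0.19, 2.02], [-2.57, 2.57]. Speed limits (rad/s): [2.57, 2.57, 3.14, 3.14, 3.14, 3.14, 3.14].

## Interface

Orientations are given as [roll, pitch, yaw] about the fixed x, y, z axes, in that order (R = Rz(yaw) Ry(pitch) Rx(roll)).
In Python, from bench import * gives the robot as it stands.
- The arm moves only by the tool carry_out, never from a script. Its arguments are lists of equal length, an entry for each row: "delta_pos": the shift along the world's x, y, z in m, a list of three; "twist": the turn about the world's z in degrees; "gripper": the closure in counts, from 0 (fully open) to 255 (shut). In form: {"delta_pos": [[dx, dy, dz], ...], "twist": [twist, ...], "gripper": [gripper, ...]}. A call has exactly 5 rows; each row shifts and turns the commanded pose from where the row before left it; what a row does not reach is not made up. A row lasts 1/8 s, in which the tool goes at most 62.5 mm and 10.7 degrees, less where a joint would pass 70% of its speed; a pose out of reach is approached as far as the arm can. A call with a gripper value outside its range is refused whole. The fingers move at their own pace and stop on an object; "squeeze" is the grip in N (left out, the last holds). Time passes only in rows, so rows that do not move let the fingers close, or fill a call up. It gives the time, the measured TCP pose, the force and the opening at its end, in the units of the state.
- observe(): the state, without advancing time (a new reading comes with each control period).
- read_camera(name): name is "scene" or "top" or "wrist"; returns a dict with "img" (400x640x3 uint8, blue, green, red), "K" (3x3 intrinsics, pixels), "rvec" (rotation vector, rad) and "tvec" (3), from world to camera coordinates, as OpenCV has them; the wrist camera has in their place "tool_from_camera" (4x4, takes a point from camera to tool coordinates, whose origin is the TCP and whose axes are the flange's). Camera axes: x right, y down, z forward; pixel columns grow to the right and rows downward; lengths in m; the calibration is good to about 2 mm. A picture is of the moment at which its call begins: read the wrist's pose just before it. There is no depth.
- hand_in(): hands the job in, once; it reports no verdict.
The state is a dict: "t": time; "joint_positions": joint angles; "qd": joint speeds; "joint_efforts": joint torques, N m; "tcp_pos": TCP position; "eef_rot": TCP orientation; "wrist_force": force on the tool from outside, world axes, zero at the start; "moment": the same for the moment, N m; "gripper_width": opening from 0.0 (shut) to 1.0 (fully open).
Only numpy, scipy, OpenCV 4.12 (cv2) and the standard library are available. Lean on these libraries where they do the work, as an engineer would, in place of code of your own. Each camera call takes 0.05 s, during which the arm holds its last target. There are 200 camera calls.

## Working session

There is one attempt and no reset: what is moved stays moved. The work goes in short steps, Python scripts to look and compute and a tool call to move; the robot and the scene stay as the last step left them, time stands still between calls to the robot, and variables do not carry over. Pictures are saved under pics/ and viewed, on a budget of 10 in all, crops included, one or two more only if the job needs it, and the job is handed in when it is done.

Besides the shell and the picture viewer there is one more tool, called after ">>>" as name(argument=value, ...), one argument or row to a line, values as JSON. carry_out: Moves the arm, as the interface text tells. Its arguments: {"type":"object","properties":{"delta_pos":{"type":"array","items":{"type":"array","items":{"type":"number"}}},"twist":{"type":"array","items":{"type":"number"}},"gripper":{"type":"array","items":{"type":"number"}},"squeeze":{"type":"number"}},"required":["delta_pos","twist","gripper"]}

```bash
mkdir -p pics; ls; cat > h.py <<'E'
from bench import *
import numpy as np, cv2
from scipy.spatial.transform import Rotation as R
def cam(n):
    s=observe(); c=read_camera(n); K=np.array(c["K"])
    if n=="wrist":
        T=np.eye(4); T[:3,:3]=R.from_euler('xyz',s["eef_rot"]).as_matrix(); T[:3,3]=s["tcp_pos"]
        W=T@np.array(c["tool_from_camera"])
    else:
        A=np.eye(4); A[:3,:3]=cv2.Rodrigues(np.array(c["rvec"],float))[0]; A[:3,3]=np.array(c["tvec"]).ravel(); W=np.linalg.inv(A)
    return c["img"],K,W
def ray(K,W,u,v):
    return W[:3,3], W[:3,:3]@np.linalg.inv(K)@np.array([u,v,1.])
def onz(K,W,u,v,z):
    o,d=ray(K,W,u,v); return o+d*(z-o[2])/d[2]
def proj(K,W,p):
    q=K@(np.linalg.inv(W)@np.r_[p,1])[:3]; return q[:2]/q[2]
E
python3 - <<'E'
from h import *
np.set_printoptions(precision=3,suppress=True)
print(observe())
for n in("scene","top"):
    i,K,W=cam(n); cv2.imwrite(f"pics/{n}0.png",i); print(n,K,W); np.savez(f"{n}0",K=K,W=W)
E
```

```text
pics
{'t': 0.0, 'joint_positions': array([ 1.54 ,  0.502, -0.427,  1.551,  0.221,  1.138, -0.21 ]), 'qd': array([ 0.001,  0.001, -0.   , -0.001, -0.001,  0.   ,  0.001]), 'joint_efforts': array([  0.   , -56.659,  -5.816, -27.911,  -0.069,   0.031,   0.   ]), 'tcp_pos': array([ 0.188, -0.622,  0.291]), 'eef_rot': array([-3.14 , -0.   ,  0.294]), 'wrist_force': array([ 0.359,  0.093, -0.328]), 'moment': array([-0.015,  0.015,  0.022]), 'gripper_width': 0.999977317347598}
scene [[423.995   0.    319.245]
 [  0.    423.995 197.075]
 [  0.      0.      1.   ]] [[-0.818  0.482 -0.315  0.981]
 [ 0.576  0.693 -0.435  0.481]
 [ 0.008 -0.537 -0.844  1.255]
 [ 0.     0.     0.     1.   ]]
top [[511.927   0.    319.161]
 [  0.    511.927 196.133]
 [  0.      0.      1.   ]] [[-0.012 -0.986  0.169  0.318]
 [-1.     0.013  0.006 -0.051]
 [-0.008 -0.169 -0.986  1.826]
 [ 0.     0.     0.     1.   ]]
```

View pics/scene0.png

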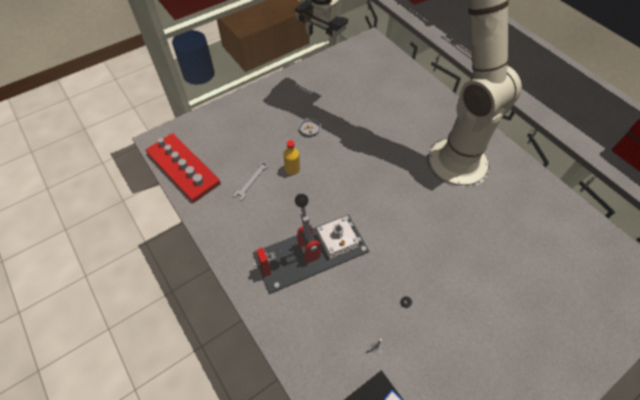

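View pics/top0.png

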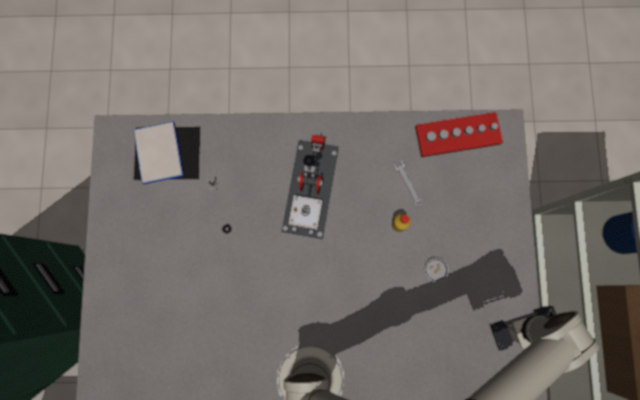

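The scene view shows the ring at (406,302), the ball at (302,200) and the head around (342,237). In the top view the ring is at (227,229), the head at (306,211) and the ball at (310,160). The spare valve, spanner, bottle and dish are all clear of the ring.

```bash
cat > m.py <<'E'
from h import *
np.set_printoptions(precision=4,suppress=True)
def tri(a,b):
    (o1,d1),(o2,d2)=a,b
    d1=d1/np.linalg.norm(d1);d2=d2/np.linalg.norm(d2)
    s=np.linalg.lstsq(np.c_[d1,-d2],o2-o1,rcond=None)[0]
    p,q=o1+s[0]*d1,o2+s[1]*d2
    return (p+q)/2,np.linalg.norm(p-q)
def blob(i,u,v,r,thr):
    c=i[v-r:v+r,u-r:u+r].max(axis=2)<thr
    n,l,st,ce=cv2.connectedComponentsWithStats(c.astype(np.uint8))
    k=1+np.argmax(st[1:,4]); return ce[k]+[u-r,v-r],st[k]
E
python3 - <<'E'
from m import *
C={}
for n in("scene","top"):
    z=np.load(n+"0.npz");C[n]=(cv2.imread(f"pics/{n}0.png"),z["K"],z["W"])
S,T=C["scene"],C["top"]
rs,a=blob(S[0],406,302,12,60); rt,b=blob(T[0],227,229,10,60)
print(rs,a,rt,b)
print("ring",onz(*S[1:],*rs,.008),onz(*T[1:],*rt,.008))
bs,a=blob(S[0],302,200,12,50); bt,b=blob(T[0],310,160,12,40)
print(bs,a,bt,b,"ball",tri(ray(*S[1:],*bs),ray(*T[1:],*bt)))
# base plate: dark in top
t=T[0]; hsv=cv2.cvtColor(t,cv2.COLOR_BGR2HSV)
w=(t.min(axis=2)>150).astype(np.uint8); w[:,:270]=0;w[:,340:]=0;w[:185]=0;w[245:]=0
p=cv2.findNonZero(w); r=cv2.minAreaRect(p); print("head",r,onz(*T[1:],*r[0],.057))
print([onz(*T[1:],*q,.057)[:2] for q in cv2.boxPoints(r)])
d=(t.max(axis=2)<95).astype(np.uint8); m=np.zeros_like(d);m[130:245,275:345]=1
n,l,st,ce=cv2.connectedComponentsWithStats(d*m);k=1+np.argmax(st[1:,4]);print(st[k])
r=cv2.minAreaRect(cv2.findNonZero((l==k).astype(np.uint8)));print(r,[onz(*T[1:],*q,.012)[:2] for q in cv2.boxPoints(r)])
cv2.imwrite("pics/topcrop.png",cv2.resize(t[125:250,200:345],None,fx=5,fy=4.7,interpolation=cv2.INTER_CUBIC))
E
```

```text
[405.1026 301.9487] [ 7  8  9  9 39] [226.4615 228.4103] [ 6  6  8  8 39]
ring [0.5189 0.293  0.008 ] [0.5168 0.292  0.008 ]
[300.9674 200.4239] [ 6  7 11 12 92] [311.7885 159.2821] [  6   5  18  13 156] ball (array([ 0.6831, -0.0181,  0.3297]), np.float64(0.009484815261302727))
head ((304.9547424316406, 211.75672912597656), (27.4001522064209, 27.573938369750977), 10.007980346679688) [0.5661 0.0096 0.057 ]
[array([0.5276, 0.0652]), array([0.6231, 0.0481]), array([ 0.6049, -0.0463]), array([ 0.5097, -0.0284])]
[ 281  136   58  103 2703]
((310.69598388671875, 185.17201232910156), (42.39585494995117, 101.8752670288086), 10.304845809936523) [array([0.5028, 0.0979]), array([0.8713, 0.031 ]), array([ 0.8402, -0.1217]), array([ 0.4739, -0.05  ])]
```

The two ring fixes agree at about (0.518, 0.292). Press yaw is about -10°, with the valve axis near (0.566, 0.010). I'll swing the arm over in front of the press.

>>> carry_out(
  delta_pos=[
    [0.04,0.045,0.005],
    [0.04,0.045,0.005],
    [0.04,0.045,0.005],
    [0.04,0.045,0],
    [0.04,0.045,0],
  ],
  twist=[-5,-5,-5,-5,-5],
  gripper=[0,0,0,0,0],
)

```text
t: 0.72
tcp_pos: [0.3891, -0.3955, 0.3071]
eef_rot: [3.142, 0.0, -0.146]
wrist_force: [0.6, -0.7, -0.8]
gripper_width: 0.998
```

>>> carry_out(
  delta_pos=[
    [0.01,0.06,0],
    [0.01,0.06,0],
    [0.01,0.06,0],
    [0.01,0.06,0],
    [0.01,0.06,0],
  ],
  twist=[-2,0,0,0,0],
  gripper=[0,0,0,0,0],
)

```text
t: 1.35
tcp_pos: [0.4381, -0.0952, 0.3072]
eef_rot: [3.141, -0.0, -0.178]
wrist_force: [1.4, 0.0, 0.5]
gripper_width: 0.999
```

>>> carry_out(
  delta_pos=[
    [0.01,0.06,0],
    [0.01,0.06,0],
    [0.01,0.06,0],
    [0.01,0.06,0],
    [0.01,0.06,0],
  ],
  twist=[0,0,0,0,0],
  gripper=[0,0,0,0,0],
)

```text
t: 1.98
tcp_pos: [0.4884, 0.2044, 0.307]
eef_rot: [3.141, -0.0, -0.178]
wrist_force: [1.0, 0.4, 0.5]
gripper_width: 1.002
```

>>> carry_out(
  delta_pos=[
    [0.015,0.043,-0.02],
    [0.015,0.044,-0.03],
    [0,0,-0.04],
    [0,0,-0.02],
    [0,0,0],
  ],
  twist=[0,0,0,0,0],
  gripper=[0,0,0,0,0],
)

```text
t: 2.6
tcp_pos: [0.5167, 0.2894, 0.195]
eef_rot: [3.138, 0.004, -0.176]
wrist_force: [-0.5, 0.4, 0.5]
gripper_width: 0.998
```

```bash
python3 - <<'E'
from m import *
i,K,W=cam("wrist"); print(observe()["tcp_pos"],W); np.savez("w1",K=K,W=W); cv2.imwrite("pics/w1.png",i)
print(proj(K,W,[.518,.2925,.008]))
E
```

```text
[0.5177 0.2898 0.1966] [[-0.1754 -0.9392 -0.2953  0.5954]
 [-0.9845  0.1682  0.0499  0.2752]
 [ 0.0028  0.2994 -0.9541  0.2877]
 [ 0.      0.      0.      1.    ]]
[311.5916 183.0798]
```

View pics/w1.png

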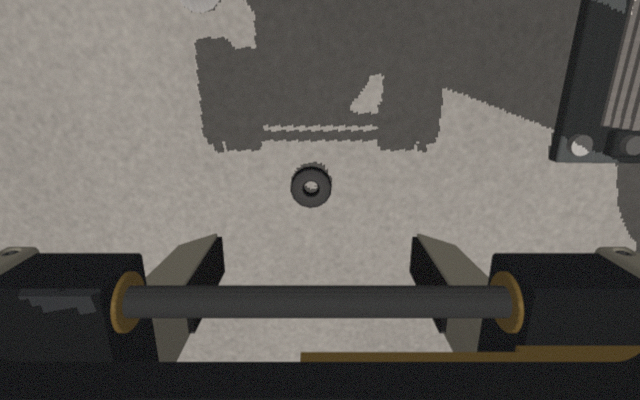

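The wrist view shows the ring at (311,187), centred between the jaws and standing clear.

```bash
python3 - <<'E'
from m import *
i=cv2.imread("pics/w1.png"); z=np.load("w1.npz")
r,st=blob(i,311,187,32,70); print(r,st)
g=cv2.medianBlur(i.max(axis=2),3)[150:225,275:350]
m=(g<70).astype(np.uint8)
cs=cv2.findContours(m,cv2.RETR_CCOMP,cv2.CHAIN_APPROX_NONE)[0]
for c in sorted(cs,key=len)[-2:]:
    e=cv2.fitEllipse(c); u=np.array(e[0])+[275,150]
    print(e, u,[onz(z["K"],z["W"],*u,h)for h in(0.006,.012)])
E
```

```text
[310.8466 185.2243] [ 12  11  40  41 945]
((35.666378021240234, 35.94828414916992), (39.608482360839844, 40.546043395996094), 8.757930755615234) [310.6664 185.9483] [array([0.5152, 0.2938, 0.006 ]), array([0.5169, 0.2934, 0.012 ])]
((35.247310638427734, 38.608211517333984), (23.41473388671875, 25.31259536743164), 7.139853000640869) [310.2473 188.6082] [array([0.513 , 0.2946, 0.006 ]), array([0.5147, 0.2942, 0.012 ])]
```

>>> carry_out(
  delta_pos=[
    [-0.002,0.004,-0.04],
    [0,0,-0.04],
    [0,0,-0.03],
    [0,0,-0.012],
    [0,0,0],
  ],
  twist=[0,0,0,0,0],
  gripper=[0,0,0,60,60],
  squeeze=25,
)

```text
t: 3.28
tcp_pos: [0.5166, 0.294, 0.0757]
eef_rot: [-3.141, -0.0, -0.178]
wrist_force: [-0.6, 0.1, 0.1]
gripper_width: 0.83
```

>>> carry_out(
  delta_pos=[
    [0,0,-0.005],
    [0,0,0],
    [0,0,0],
    [0,0,0],
    [0,0,0],
  ],
  twist=[0,0,0,0,0],
  gripper=[100,160,200,220,255],
)

```text
t: 3.9
tcp_pos: [0.5164, 0.2939, 0.0705]
eef_rot: [-3.141, -0.0, -0.177]
wrist_force: [0.5, 0.4, 1.4]
gripper_width: 0.349
```

>>> carry_out(
  delta_pos=[
    [0,0,0],
    [0,0,0],
    [0,0,0],
    [0,0,0],
    [0,0,0],
  ],
  twist=[0,0,0,0,0],
  gripper=[255,255,255,255,255],
)

```text
t: 4.53
tcp_pos: [0.5164, 0.2939, 0.0705]
eef_rot: [-3.141, -0.0, -0.177]
wrist_force: [-0.8, -0.8, 5.3]
gripper_width: 0.347
```

>>> carry_out(
  delta_pos=[
    [0,0,0.01],
    [0,0,0.04],
    [0,0,0.06],
    [0,0,0.06],
    [0,0,0.01],
  ],
  twist=[0,0,0,0,0],
  gripper=[255,255,255,255,255],
)

```text
t: 5.15
tcp_pos: [0.5182, 0.2955, 0.2556]
eef_rot: [-3.136, -0.007, -0.177]
wrist_force: [-0.2, -1.0, -1.0]
gripper_width: 0.351
```

>>> carry_out(
  delta_pos=[
    [-0.01,-0.055,0],
    [-0.01,-0.055,0],
    [-0.01,-0.04,0],
    [0,-0.02,0],
    [0,0,0],
  ],
  twist=[0,0,0,0,0],
  gripper=[255,255,255,255,255],
)

```text
t: 5.78
tcp_pos: [0.4858, 0.1218, 0.2495]
eef_rot: [3.14, 0.001, -0.181]
wrist_force: [-0.2, 0.3, -0.6]
gripper_width: 0.345
```

```bash
python3 - <<'E'
from m import *
i,K,W=cam("wrist"); s=observe();print(s["tcp_pos"],s["eef_rot"],s["wrist_force"],s["gripper_width"]); np.savez("w2",K=K,W=W); cv2.imwrite("pics/w2.png",i)
p=np.array(s["tcp_pos"]);print(proj(K,W,p-[0,0,.066]),proj(K,W,p-[0,0,.047]),proj(K,W,[.566,.0096,.126]))
E
```

```text
[0.4859 0.1236 0.2497] [ 3.1414  0.0009 -0.1788] [-0.4564 -0.0474 -0.7812] 0.3476664937630055
[312.2165 252.2276] [311.7404 271.8431] [485.6234  46.4922]
```

View pics/w2.png

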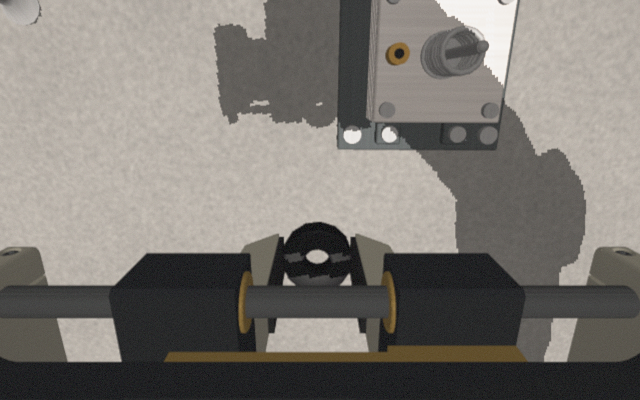

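The ring is held level at (317,257), with its hole visible. The stem tip is at (484,43) and the spring is around (450,52). I'll compute both in the wrist frame, so they share the same calibration bias.

```bash
python3 - <<'E'
from m import *
z=np.load("w2.npz");K,W=z["K"],z["W"]; tz=.2497
i=cv2.imread("pics/w2.png")
print(K[0,0])
for u in((317.5,256),(317,257)): print("ring",[onz(K,W,*u,tz-h)-[.4859,.1236,0] for h in(.0585,.0645)])
print("stem",onz(K,W,484,43.5,.126))
g=i.max(axis=2)
m=(g[215:295,275:362]<60).astype(np.uint8);cs=cv2.findContours(255-m*255,cv2.RETR_CCOMP,cv2.CHAIN_APPROX_NONE)[0]
for c in cs:
    if 30<len(c)<120: e=cv2.fitEllipse(c);print(len(c),np.array(e[0])+[275,215],e[1:])
E
```

```text
355.55765020881245
ring [array([ 0.0013, -0.0029,  0.1912]), array([-0.0017, -0.0023,  0.1852])]
ring [array([ 0.0009, -0.0025,  0.1912]), array([-0.0022, -0.002 ,  0.1852])]
stem [0.5677 0.0104 0.126 ]
101 [316.406  279.7322] ((8.925956726074219, 43.43867492675781), 89.22142791748047)
38 [346.1436 280.952 ] ((10.35020923614502, 15.217220306396484), 41.632484436035156)
40 [287.2266 280.4705] ((11.050305366516113, 15.373075485229492), 140.76065063476562)
42 [338.134  257.2152] ((7.23557186126709, 17.21900177001953), 83.27222442626953)
41 [293.8786 257.2696] ((7.663914203643799, 16.86312484741211), 84.46397399902344)
52 [316.7559 256.1056] ((13.946510314941406, 22.036617279052734), 91.04638671875)
```

```bash
python3 - <<'E'
from m import *
print(observe()["joint_positions"])
E
```

```text
[ 0.0094  0.2773 -0.3621  1.9613  0.1214  0.9245 -2.1631]
```

There is room for a half turn, which takes the wrist camera away from the lever. I'll turn +180° here.

>>> carry_out(
  delta_pos=[
    [0,0,0],
    [0,0,0],
    [0,0,0],
    [0,0,0],
    [0,0,0],
  ],
  twist=[10,10,10,10,10],
  gripper=[255,255,255,255,255],
)

```text
t: 6.45
tcp_pos: [0.486, 0.126, 0.2499]
eef_rot: [-3.14, -0.0, 0.704]
wrist_force: [-0.8, 0.1, -0.2]
gripper_width: 0.347
```

>>> carry_out(
  delta_pos=[
    [0,0,0],
    [0,0,0],
    [0,0,0],
    [0,0,0],
    [0,0,0],
  ],
  twist=[10,10,10,10,10],
  gripper=[255,255,255,255,255],
)

```text
t: 7.08
tcp_pos: [0.486, 0.126, 0.25]
eef_rot: [-3.141, -0.001, 1.576]
wrist_force: [0.1, 0.6, -0.6]
gripper_width: 0.348
```

>>> carry_out(
  delta_pos=[
    [0,0,0],
    [0,0,0],
    [0,0,0],
    [0,0,0],
    [0,0,0],
  ],
  twist=[10,10,10,10,10],
  gripper=[255,255,255,255,255],
)

```text
t: 7.7
tcp_pos: [0.4861, 0.1259, 0.2501]
eef_rot: [3.141, -0.001, 2.449]
wrist_force: [0.1, 0.1, -1.1]
gripper_width: 0.347
```

>>> carry_out(
  delta_pos=[
    [0.03,-0.012,0],
    [0.03,-0.012,0],
    [0.022,-0.01,0],
    [0,0,0],
    [0,0,0],
  ],
  twist=[10,10,10,0,0],
  gripper=[255,255,255,255,255],
)

```text
t: 8.32
tcp_pos: [0.5674, 0.0917, 0.2498]
eef_rot: [3.14, -0.002, 2.964]
wrist_force: [-1.0, 0.8, -0.2]
gripper_width: 0.348
```

```bash
python3 - <<'E'
from m import *
i,K,W=cam("wrist"); s=observe();print(s["tcp_pos"],s["eef_rot"],s["wrist_force"],s["gripper_width"],s["joint_positions"]); np.savez("w3",K=K,W=W,t=s["tcp_pos"]); cv2.imwrite("pics/w3.png",i)
print(proj(K,W,[.5677,.0115,.126]))
E
```

```text
[0.5673 0.0916 0.25  ] [ 3.1409 -0.0011  2.9647] [-0.8707 -0.041  -0.8705] 0.34985080619551395 [ 0.4709  0.5365 -0.9     1.7741  0.4741  1.0651  0.7956]
[197.7003 234.1414]
```

View pics/w3.png

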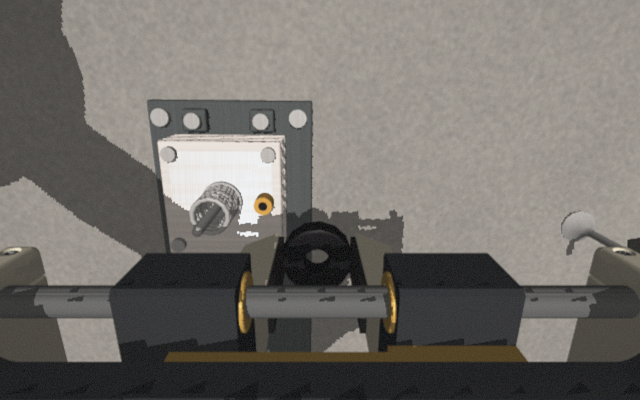

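The stem tip is at about (196,231), close to the predicted (198,234). The ring hole is at (317,257).

```bash
python3 - <<'E'
from m import *
z=np.load("w3.npz");K,W,t=z["K"],z["W"],z["t"]
print("stem",onz(K,W,196.5,231.5,.126))
for u in((316.8,256),): print("ring",[onz(K,W,*u,t[2]-h)-[t[0],t[1],0] for h in(.0585,.0645)])
i=cv2.imread("pics/w3.png"); c=i[170:250,170:290]; w2=cv2.imread("pics/w2.png")[20:100,400:520]
cv2.imwrite("pics/c3.png",cv2.resize(np.hstack([c,w2]),None,fx=3.3,fy=3.3,interpolation=cv2.INTER_NEAREST))
E
```

```text
stem [0.5657 0.0112 0.126 ]
ring [array([-0.0029,  0.0004,  0.1915]), array([ 0.0001, -0.0001,  0.1855])]
```

View pics/c3.png

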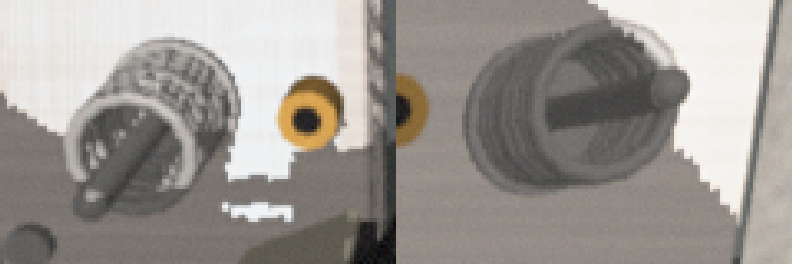

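```bash
python3 - <<'E'
from m import *
for f,tip,sp in(("w2",(483.3,46),(464.5,50.3)),("w3",(196.4,231.2),(209.4,216))):
    z=np.load(f+".npz");K,W=z["K"],z["W"]
    print(f,"tip",onz(K,W,*tip,.126),"spring",onz(K,W,*sp,.096))
E
```

```text
w2 tip [0.5665 0.0109 0.126 ] spring [0.5664 0.0096 0.096 ]
w3 tip [0.5655 0.0112 0.126 ] spring [0.5661 0.011  0.096 ]
```

>>> carry_out(
  delta_pos=[
    [0,-0.04,0],
    [-0.001,-0.04,0],
    [0,-0.0005,-0.02],
    [0,0,-0.02],
    [0,0,-0.006],
  ],
  twist=[0,0,0,0,0],
  gripper=[255,255,255,255,255],
)

```text
t: 9.0
tcp_pos: [0.5659, 0.0111, 0.2025]
eef_rot: [3.141, -0.003, 2.967]
wrist_force: [-0.6, -0.2, -0.4]
gripper_width: 0.352
```

>>> carry_out(
  delta_pos=[
    [0,0,0],
    [0,0,0],
    [0,0,0],
    [0,0,0],
    [0,0,0],
  ],
  twist=[0,0,0,0,0],
  gripper=[255,255,255,255,255],
)

```text
t: 9.62
tcp_pos: [0.5674, 0.0093, 0.2044]
eef_rot: [-3.142, 0.0, 2.964]
wrist_force: [0.4, -0.1, -0.5]
gripper_width: 0.349
```

```bash
python3 - <<'E'
from m import *
i,K,W=cam("wrist"); s=observe();print(s["tcp_pos"],s["eef_rot"],s["wrist_force"])
a=cv2.resize(i[170:310,240:400],None,fx=3,fy=3)
cv2.imwrite("pics/c4.png",a)
E
```

```text
[0.5673 0.0093 0.2044] [-3.1416  0.0002  2.964 ] [ 0.3374 -0.2964 -0.8869]
```

View pics/c4.png

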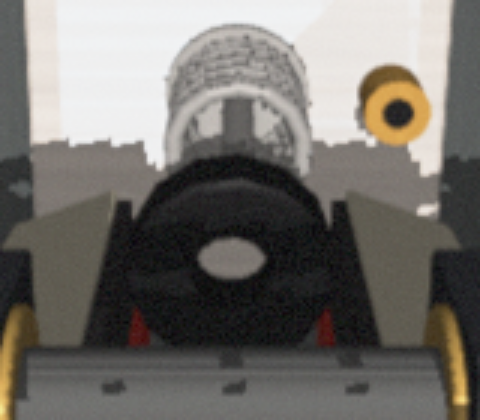

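The hole is at crop (231,258) and the stem and spring centre are at u≈238. The ring is about 1 to 1.5 mm too far to -y, which matches the measured TCP y of 0.0093 against the target 0.011. I'll correct that and descend.

>>> carry_out(
  delta_pos=[
    [-0.0007,0.0015,0],
    [0,0,-0.004],
    [0,0,-0.004],
    [0,0,-0.004],
    [0,0,0],
  ],
  twist=[0,0,0,0,0],
  gripper=[255,255,255,255,255],
)

```text
t: 10.3
tcp_pos: [0.5663, 0.0108, 0.1917]
eef_rot: [-3.142, -0.001, 2.964]
wrist_force: [0.1, -0.8, -1.4]
gripper_width: 0.352
```

>>> carry_out(
  delta_pos=[
    [0,0,-0.004],
    [0,0,-0.004],
    [0,0,-0.002],
    [0,0,0],
    [0,0,0],
  ],
  twist=[0,0,0,0,0],
  gripper=[255,255,255,255,255],
)

```text
t: 10.92
tcp_pos: [0.5666, 0.0109, 0.1823]
eef_rot: [3.142, 0.0, 2.964]
wrist_force: [-0.4, 0.1, -0.2]
gripper_width: 0.347
```

Ring bottom is 14 mm below the stem tip with no force, so the stem is through the hole.

>>> carry_out(
  delta_pos=[
    [0,0,-0.005],
    [0,0,-0.005],
    [0,0,-0.004],
    [0,0,-0.001],
    [0,0,0],
  ],
  twist=[0,0,0,0,0],
  gripper=[255,255,255,255,255],
)

```text
t: 11.55
tcp_pos: [0.5665, 0.0109, 0.1671]
eef_rot: [3.142, -0.0, 2.964]
wrist_force: [-0.7, -0.4, -0.9]
gripper_width: 0.351
```

>>> carry_out(
  delta_pos=[
    [0,0,-0.001],
    [0,0,0],
    [0,0,0],
    [0,0,0],
    [0,0,0],
  ],
  twist=[0,0,0,0,0],
  gripper=[255,255,255,255,255],
)

```text
t: 12.18
tcp_pos: [0.5667, 0.011, 0.1664]
eef_rot: [3.141, 0.0, 2.964]
wrist_force: [0.0, 1.0, 2.1]
gripper_width: 0.354
```

Contact at the expected height with 2 to 3 N, so I'll release.

>>> carry_out(
  delta_pos=[
    [0,0,0],
    [0,0,0],
    [0,0,0],
    [0,0,0],
    [0,0,0],
  ],
  twist=[0,0,0,0,0],
  gripper=[158,150,140,120,100],
)

```text
t: 12.8
tcp_pos: [0.5666, 0.0109, 0.1662]
eef_rot: [3.142, -0.0, 2.964]
wrist_force: [0.7, 0.4, 0.1]
gripper_width: 0.581
```

>>> carry_out(
  delta_pos=[
    [0,0,0.005],
    [0,0,0.02],
    [0,0,0.04],
    [0,0,0.05],
    [-0.03,0,0.03],
  ],
  twist=[0,0,0,0,0],
  gripper=[100,100,100,100,100],
)

```text
t: 13.42
tcp_pos: [0.5386, 0.0116, 0.3153]
eef_rot: [3.139, 0.005, 2.964]
wrist_force: [-0.1, 0.4, 0.3]
gripper_width: 0.608
```

```bash
python3 - <<'E'
from m import *
i,K,W=cam("wrist"); s=observe();print(s["tcp_pos"],s["eef_rot"],s["wrist_force"],s["gripper_width"])
print(proj(K,W,[.566,.011,.108]),proj(K,W,[.566,.011,.126]))
S=cam("scene");T=cam("top")
print("ball px",proj(*S[1:],[.683,-.0115,.335]),proj(*T[1:],[.683,-.0115,.335]))
a=cv2.resize(i,(640,400)); b=cv2.resize(S[0][185:265,260:380],(300,200),interpolation=cv2.INTER_CUBIC);c=cv2.resize(T[0][130:240,250:415],(300,200),interpolation=cv2.INTER_CUBIC)
cv2.imwrite("pics/c5.png",np.vstack([a[:390],np.hstack([b,c,np.zeros((200,40,3),np.uint8)])])[:590])
for n,C in(("s1",S),("t1",T)):cv2.imwrite(f"pics/{n}.png",C[0]);np.savez(n,K=C[1],W=C[2])
E
```

```text
[0.5354 0.0129 0.3175] [-3.1408  0.0047  2.9667] [-2.5923  0.5101  0.8589] 0.604437572785392
[321.3292 208.0109] [321.6417 215.2233]
ball px [300.5888 200.6634] [308.4313 160.0677]
```

View pics/c5.png

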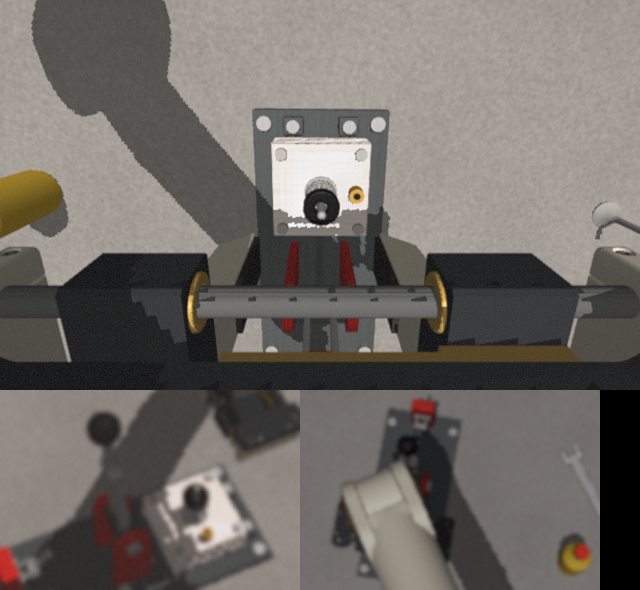

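The wrist view shows the black ring seated on the spring at (321,207), with the stem up through it. The predicted ball pixel (300.6,200.7) matches the measured (301,200.4) in the scene view. I'll approach the ball from the front with open jaws.

>>> carry_out(
  delta_pos=[
    [0,0,0.035],
    [0,0,0.032],
    [0.03,-0.005,0],
    [0.04,-0.007,0],
    [0.03,-0.005,0],
  ],
  twist=[0,0,0,0,0],
  gripper=[40,20,20,20,20],
)

```text
t: 14.2
tcp_pos: [0.6382, -0.0072, 0.3774]
eef_rot: [-3.141, -0.001, 2.963]
wrist_force: [1.1, 0.2, -0.0]
gripper_width: 0.92
```

```bash
python3 - <<'E'
from m import *
i,K,W=cam("wrist"); s=observe();print(s["tcp_pos"],s["eef_rot"],s["wrist_force"],s["gripper_width"],s["joint_positions"])
print(proj(K,W,[.683,-.0105,.336]),proj(K,W,[.683,-.0105,.354]))
cv2.imwrite("pics/w6.png",i)
E
```

```text
[ 0.6408 -0.0084  0.3766] [3.1405 0.0007 2.9611] [ 2.3453 -1.9998 -0.2707] 0.9233091129894333 [ 0.5957  0.5393 -0.9269  1.463   0.4333  1.3538  1.0351]
[327.6913 365.6892] [328.9633 398.463 ]
```

View pics/w6.png

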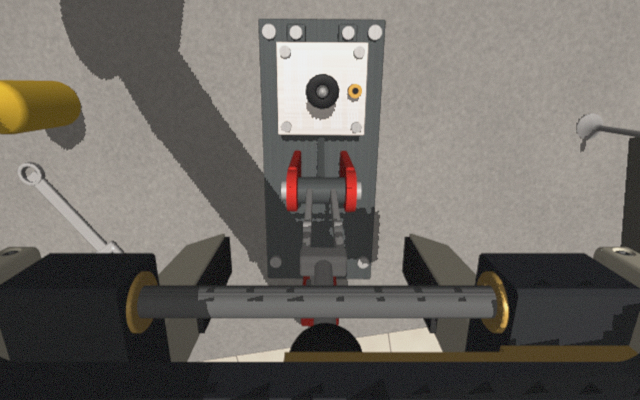

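The ball is at about (320,359), centred between the fingers (u≈317) and clear of them.

>>> carry_out(
  delta_pos=[
    [0.02,-0.003,0.006],
    [0.021,-0.003,0],
    [0,0,0],
    [0,0,0],
    [0,0,0],
  ],
  twist=[0,0,0,0,0],
  gripper=[20,20,60,100,120],
  squeeze=15,
)

```text
t: 14.88
tcp_pos: [0.6769, -0.0119, 0.3843]
eef_rot: [-3.141, -0.0, 2.965]
wrist_force: [-0.5, 0.8, -0.3]
gripper_width: 0.645
```

>>> carry_out(
  delta_pos=[
    [0,0,0],
    [0,0,0],
    [0,0,0],
    [0,0,0],
    [0,0,0],
  ],
  twist=[0,0,0,0,0],
  gripper=[140,170,200,255,255],
)

```text
t: 15.5
tcp_pos: [0.6775, -0.0104, 0.3845]
eef_rot: [3.14, -0.0, 2.966]
wrist_force: [0.2, 5.4, -0.6]
gripper_width: 0.379
```

```bash
python3 - <<'E'
import numpy as np
ex=np.array([.9843,-.1765])
P=lambda f:np.r_[-.225*np.sin(f)*ex,.225*np.cos(f)]
a=np.radians(np.linspace(-4.8,75.2,16))
for k in range(15): print(np.round(P(a[k+1])-P(a[k]),4).tolist())
a=np.radians(np.arange(75.2,100,1.02)); print("rest",[np.round(P(x)-P(np.radians(75.2)),4).tolist() for x in a])
E
```

```text
[-0.0206, 0.0037, 0.0008]
[-0.0206, 0.0037, -0.0012]
[-0.0204, 0.0037, -0.0031]
[-0.02, 0.0036, -0.005]
[-0.0195, 0.0035, -0.0069]
[-0.0187, 0.0034, -0.0087]
[-0.0179, 0.0032, -0.0104]
[-0.0168, 0.003, -0.0121]
[-0.0157, 0.0028, -0.0136]
[-0.0143, 0.0026, -0.015]
[-0.0129, 0.0023, -0.0163]
[-0.0114, 0.002, -0.0175]
[-0.0097, 0.0017, -0.0185]
[-0.008, 0.0014, -0.0193]
[-0.0062, 0.0011, -0.02]
rest [[0.0, 0.0, 0.0], [-0.001, 0.0002, -0.0039], [-0.0019, 0.0003, -0.0078], [-0.0027, 0.0005, -0.0117], [-0.0035, 0.0006, -0.0156], [-0.0042, 0.0007, -0.0196], [-0.0048, 0.0009, -0.0235], [-0.0054, 0.001, -0.0275], [-0.0059, 0.0011, -0.0315], [-0.0063, 0.0011, -0.0354], [-0.0066, 0.0012, -0.0394], [-0.0069, 0.0012, -0.0434], [-0.0071, 0.0013, -0.0474], [-0.0073, 0.0013, -0.0514], [-0.0073, 0.0013, -0.0554], [-0.0073, 0.0013, -0.0594], [-0.0073, 0.0013, -0.0634], [-0.0071, 0.0013, -0.0674], [-0.0069, 0.0012, -0.0714], [-0.0066, 0.0012, -0.0754], [-0.0063, 0.0011, -0.0794], [-0.0059, 0.0011, -0.0834], [-0.0054, 0.001, -0.0874], [-0.0048, 0.0009, -0.0914], [-0.0042, 0.0008, -0.0953]]
```

>>> carry_out(
  delta_pos=[
    [0.0003,0.002,0],
    [-0.003,0.0005,0],
    [-0.003,0.0005,0],
    [0,0,0],
    [0,0,0],
  ],
  twist=[0,0,0,0,0],
  gripper=[255,255,255,255,255],
  squeeze=30,
)

```text
t: 16.12
tcp_pos: [0.6719, -0.0092, 0.3848]
eef_rot: [3.142, 0.001, 2.964]
wrist_force: [0.5, 2.7, 4.5]
gripper_width: 0.377
```

>>> carry_out(
  delta_pos=[
    [-0.0146,0.0042,0.0008],
    [-0.0206,0.0037,-0.0012],
    [-0.0204,0.0037,-0.0031],
    [-0.02,0.0036,-0.005],
    [-0.0195,0.0035,-0.0069],
  ],
  twist=[0,0,0,0,0],
  gripper=[255,255,255,255,255],
)

```text
t: 16.75
tcp_pos: [0.5761, 0.009, 0.3679]
eef_rot: [-3.141, -0.0, 2.963]
wrist_force: [3.2, 2.2, -5.0]
gripper_width: 0.373
```

>>> carry_out(
  delta_pos=[
    [-0.0187,0.0034,-0.0087],
    [-0.0179,0.0032,-0.0104],
    [-0.0168,0.003,-0.0121],
    [-0.0157,0.0028,-0.0136],
    [-0.0143,0.0026,-0.015],
  ],
  twist=[0,0,0,0,0],
  gripper=[255,255,255,255,255],
)

```text
t: 17.38
tcp_pos: [0.4932, 0.0246, 0.3084]
eef_rot: [3.141, 0.001, 2.964]
wrist_force: [5.6, 4.1, -4.6]
gripper_width: 0.377
```

>>> carry_out(
  delta_pos=[
    [-0.0129,0.0023,-0.0163],
    [-0.0114,0.002,-0.0175],
    [-0.0097,0.0017,-0.0185],
    [0,0,0],
    [0,0,0],
  ],
  twist=[0,0,0,0,0],
  gripper=[255,255,255,255,255],
)

```text
t: 18.0
tcp_pos: [0.4591, 0.031, 0.2563]
eef_rot: [3.141, -0.001, 2.965]
wrist_force: [0.3, 4.5, -0.7]
gripper_width: 0.372
```

>>> carry_out(
  delta_pos=[
    [-0.008,0.0022,-0.0193],
    [-0.0062,0.0015,-0.02],
    [-0.0022,0.0004,-0.0098],
    [-0.0015,0.0003,-0.0078],
    [0,0,0],
  ],
  twist=[0,0,0,0,0],
  gripper=[255,255,255,255,255],
)

```text
t: 18.62
tcp_pos: [0.4409, 0.0346, 0.1994]
eef_rot: [-3.141, -0.002, 2.964]
wrist_force: [-1.3, 1.9, -0.5]
gripper_width: 0.373
```

>>> carry_out(
  delta_pos=[
    [0,0,0],
    [0,0,0],
    [0,0,0],
    [0,0,0],
    [0,0,0],
  ],
  twist=[0,0,0,0,0],
  gripper=[255,255,255,255,255],
)

```text
t: 19.25
tcp_pos: [0.441, 0.0346, 0.1997]
eef_rot: [-3.141, -0.001, 2.964]
wrist_force: [-4.1, -0.3, 0.2]
gripper_width: 0.371
```

Ball angle is about 79.6°, in free swing. From here I'll use 2.5 mm feeling steps and watch the vertical force.

>>> carry_out(
  delta_pos=[
    [-0.0004,0,-0.0025],
    [0,0,0],
    [0,0,0],
    [0,0,0],
    [0,0,0],
  ],
  twist=[0,0,0,0,0],
  gripper=[255,255,255,255,255],
)

```text
t: 19.88
tcp_pos: [0.4406, 0.0347, 0.1971]
eef_rot: [-3.141, -0.001, 2.964]
wrist_force: [-5.7, -0.4, -0.9]
gripper_width: 0.372
```

>>> carry_out(
  delta_pos=[
    [-0.0004,0,-0.0025],
    [0,0,0],
    [0,0,0],
    [0,0,0],
    [0,0,0],
  ],
  twist=[0,0,0,0,0],
  gripper=[255,255,255,255,255],
)

```text
t: 20.5
tcp_pos: [0.4402, 0.0347, 0.1947]
eef_rot: [-3.141, -0.001, 2.964]
wrist_force: [-4.5, -1.2, -1.1]
gripper_width: 0.374
```

>>> carry_out(
  delta_pos=[
    [-0.0004,0,-0.0025],
    [0,0,0],
    [0,0,0],
    [0,0,0],
    [0,0,0],
  ],
  twist=[0,0,0,0,0],
  gripper=[255,255,255,255,255],
)

```text
t: 21.12
tcp_pos: [0.4398, 0.0348, 0.1922]
eef_rot: [-3.141, -0.001, 2.964]
wrist_force: [-5.5, 0.6, 0.3]
gripper_width: 0.373
```

>>> carry_out(
  delta_pos=[
    [-0.0003,0,-0.0025],
    [0,0,0],
    [0,0,0],
    [0,0,0],
    [0,0,0],
  ],
  twist=[0,0,0,0,0],
  gripper=[255,255,255,255,255],
)

```text
t: 21.75
tcp_pos: [0.4395, 0.0349, 0.1898]
eef_rot: [-3.141, -0.001, 2.964]
wrist_force: [-5.5, -0.4, 0.1]
gripper_width: 0.375
```

>>> carry_out(
  delta_pos=[
    [-0.0008,0,-0.0025],
    [0,0,0],
    [0,0,0],
    [0,0,0],
    [0,0,0],
  ],
  twist=[0,0,0,0,0],
  gripper=[255,255,255,255,255],
)

```text
t: 22.38
tcp_pos: [0.4392, 0.035, 0.1874]
eef_rot: [-3.141, -0.0, 2.964]
wrist_force: [-5.3, 0.2, 0.3]
gripper_width: 0.375
```

>>> carry_out(
  delta_pos=[
    [-0.0005,0,-0.0025],
    [0,0,0],
    [0,0,0],
    [0,0,0],
    [0,0,0],
  ],
  twist=[0,0,0,0,0],
  gripper=[255,255,255,255,255],
)

```text
t: 23.0
tcp_pos: [0.4389, 0.035, 0.185]
eef_rot: [3.142, 0.0, 2.964]
wrist_force: [-4.1, -1.0, 2.8]
gripper_width: 0.375
```

>>> carry_out(
  delta_pos=[
    [-0.0002,0,-0.0025],
    [0,0,0],
    [0,0,0],
    [0,0,0],
    [0,0,0],
  ],
  twist=[0,0,0,0,0],
  gripper=[255,255,255,255,255],
)

```text
t: 23.62
tcp_pos: [0.4385, 0.035, 0.1822]
eef_rot: [3.141, -0.0, 2.964]
wrist_force: [-1.7, 0.3, -6.7]
gripper_width: 0.375
```

>>> carry_out(
  delta_pos=[
    [-0.0002,0,-0.0025],
    [0,0,0],
    [0,0,0],
    [0,0,0],
    [0,0,0],
  ],
  twist=[0,0,0,0,0],
  gripper=[255,255,255,255,255],
)

```text
t: 24.25
tcp_pos: [0.4383, 0.035, 0.1799]
eef_rot: [3.141, 0.0, 2.964]
wrist_force: [-1.2, 0.7, -4.7]
gripper_width: 0.376
```

First click felt: Fz went from +2.8 to -6.7 N at TCP z≈0.1835 (about 83.7°). The second should come near 0.170, the third near 0.157 and the fourth near 0.143.

>>> carry_out(
  delta_pos=[
    [-0.0002,0,-0.0025],
    [0,0,0],
    [0,0,0],
    [0,0,0],
    [0,0,0],
  ],
  twist=[0,0,0,0,0],
  gripper=[255,255,255,255,255],
)

```text
t: 24.88
tcp_pos: [0.4382, 0.0351, 0.1774]
eef_rot: [3.141, 0.0, 2.964]
wrist_force: [-3.0, 1.1, 0.2]
gripper_width: 0.374
```

>>> carry_out(
  delta_pos=[
    [-0.0002,0,-0.0025],
    [0,0,0],
    [0,0,0],
    [0,0,0],
    [0,0,0],
  ],
  twist=[0,0,0,0,0],
  gripper=[255,255,255,255,255],
)

```text
t: 25.5
tcp_pos: [0.438, 0.0351, 0.1749]
eef_rot: [3.141, 0.0, 2.964]
wrist_force: [-3.3, 2.5, 1.4]
gripper_width: 0.378
```

>>> carry_out(
  delta_pos=[
    [-0.0001,0,-0.0025],
    [0,0,0],
    [0,0,0],
    [0,0,0],
    [0,0,0],
  ],
  twist=[0,0,0,0,0],
  gripper=[255,255,255,255,255],
)

```text
t: 26.12
tcp_pos: [0.4378, 0.0351, 0.1724]
eef_rot: [3.141, 0.0, 2.964]
wrist_force: [-4.6, 3.3, 2.3]
gripper_width: 0.373
```

>>> carry_out(
  delta_pos=[
    [-0.0001,0,-0.002],
    [0,0,0],
    [0,0,0],
    [0,0,0],
    [0,0,0],
  ],
  twist=[0,0,0,0,0],
  gripper=[255,255,255,255,255],
)

```text
t: 26.75
tcp_pos: [0.4377, 0.0351, 0.1704]
eef_rot: [3.141, 0.0, 2.964]
wrist_force: [-4.2, 3.1, 4.6]
gripper_width: 0.375
```

>>> carry_out(
  delta_pos=[
    [0,0,-0.002],
    [0,0,0],
    [0,0,0],
    [0,0,0],
    [0,0,0],
  ],
  twist=[0,0,0,0,0],
  gripper=[255,255,255,255,255],
)

```text
t: 27.38
tcp_pos: [0.4376, 0.0351, 0.1683]
eef_rot: [3.141, -0.0, 2.964]
wrist_force: [-4.3, 2.6, 5.1]
gripper_width: 0.377
```

>>> carry_out(
  delta_pos=[
    [0,0,-0.002],
    [0,0,0],
    [0,0,0],
    [0,0,0],
    [0,0,0],
  ],
  twist=[0,0,0,0,0],
  gripper=[255,255,255,255,255],
)

```text
t: 28.0
tcp_pos: [0.4376, 0.0351, 0.1662]
eef_rot: [3.141, -0.0, 2.964]
wrist_force: [-2.6, 3.4, -2.7]
gripper_width: 0.377
```

>>> carry_out(
  delta_pos=[
    [0,0,-0.002],
    [0,0,0],
    [0,0,0],
    [0,0,0],
    [0,0,0],
  ],
  twist=[0,0,0,0,0],
  gripper=[255,255,255,255,255],
)

```text
t: 28.62
tcp_pos: [0.4376, 0.0351, 0.1645]
eef_rot: [-3.141, -0.0, 2.964]
wrist_force: [-5.4, 4.3, 3.7]
gripper_width: 0.37
```

Second click felt: Fz went from +5.1 to -2.7 N at z≈0.167. The third is due near 0.154.

>>> carry_out(
  delta_pos=[
    [0,0,-0.002],
    [0,0,0],
    [0,0,0],
    [0,0,0],
    [0,0,0],
  ],
  twist=[0,0,0,0,0],
  gripper=[255,255,255,255,255],
)

```text
t: 29.25
tcp_pos: [0.4375, 0.0351, 0.1626]
eef_rot: [-3.141, -0.0, 2.964]
wrist_force: [-4.7, 3.8, 4.4]
gripper_width: 0.379
```

>>> carry_out(
  delta_pos=[
    [0.0001,0,-0.002],
    [0,0,0],
    [0,0,0],
    [0,0,0],
    [0,0,0],
  ],
  twist=[0,0,0,0,0],
  gripper=[255,255,255,255,255],
)

```text
t: 29.88
tcp_pos: [0.4375, 0.0352, 0.1606]
eef_rot: [-3.141, -0.0, 2.964]
wrist_force: [-5.7, 3.9, 5.6]
gripper_width: 0.379
```

>>> carry_out(
  delta_pos=[
    [0.0001,0,-0.002],
    [0,0,0],
    [0,0,0],
    [0,0,0],
    [0,0,0],
  ],
  twist=[0,0,0,0,0],
  gripper=[255,255,255,255,255],
)

```text
t: 30.5
tcp_pos: [0.4375, 0.0351, 0.1586]
eef_rot: [-3.141, -0.001, 2.964]
wrist_force: [-4.9, 3.4, 6.7]
gripper_width: 0.375
```

>>> carry_out(
  delta_pos=[
    [0.0001,0,-0.002],
    [0,0,0],
    [0,0,0],
    [0,0,0],
    [0,0,0],
  ],
  twist=[0,0,0,0,0],
  gripper=[255,255,255,255,255],
)

```text
t: 31.12
tcp_pos: [0.4376, 0.0352, 0.1567]
eef_rot: [-3.141, -0.001, 2.965]
wrist_force: [-6.1, 3.5, 6.0]
gripper_width: 0.378
```

>>> carry_out(
  delta_pos=[
    [0.0002,0,-0.002],
    [0,0,0],
    [0,0,0],
    [0,0,0],
    [0,0,0],
  ],
  twist=[0,0,0,0,0],
  gripper=[255,255,255,255,255],
)

```text
t: 31.75
tcp_pos: [0.4376, 0.0351, 0.1543]
eef_rot: [-3.141, -0.001, 2.964]
wrist_force: [-4.5, 3.7, 1.4]
gripper_width: 0.373
```

>>> carry_out(
  delta_pos=[
    [0.0002,0,-0.002],
    [0,0,0],
    [0,0,0],
    [0,0,0],
    [0,0,0],
  ],
  twist=[0,0,0,0,0],
  gripper=[255,255,255,255,255],
)

```text
t: 32.38
tcp_pos: [0.4377, 0.0351, 0.1523]
eef_rot: [-3.141, -0.001, 2.964]
wrist_force: [-5.4, 3.6, 1.3]
gripper_width: 0.378
```

Third click: Fz fell from 6.0 to 1.4 N at z≈0.1555, as spaced. To confirm it without going further, I'll ease back slightly. If the pawl has dropped behind tooth three, it should block near there.

>>> carry_out(
  delta_pos=[
    [0,0,0.002],
    [0,0,0],
    [0,0,0],
    [0,0,0],
    [0,0,0],
  ],
  twist=[0,0,0,0,0],
  gripper=[255,255,255,255,255],
)

```text
t: 33.0
tcp_pos: [0.4377, 0.0351, 0.1539]
eef_rot: [3.141, -0.001, 2.964]
wrist_force: [-3.3, 4.7, -4.6]
gripper_width: 0.377
```

>>> carry_out(
  delta_pos=[
    [0,0,0.002],
    [0,0,0],
    [0,0,0],
    [0,0,0],
    [0,0,0],
  ],
  twist=[0,0,0,0,0],
  gripper=[255,255,255,255,255],
)

```text
t: 33.62
tcp_pos: [0.4377, 0.035, 0.1556]
eef_rot: [3.141, -0.002, 2.964]
wrist_force: [-1.1, 4.9, -12.1]
gripper_width: 0.377
```

```bash
python3 - <<'E'
from m import *
S=cam("scene");i,K,W=cam("wrist");s=observe();print(s["tcp_pos"],s["wrist_force"],s["gripper_width"])
print("seat px",proj(*S[1:],[.566,.011,.108]))
b=cv2.resize(S[0][185:285,250:410],(640,400),interpolation=cv2.INTER_CUBIC)
cv2.imwrite("pics/c7.png",np.vstack([i[:200],b])[:600])
E
```

```text
[0.4376 0.0351 0.1556] [ -1.4333   5.0891 -11.1435] 0.37447884985435875
seat px [338.4552 226.4176]
```

View pics/c7.png

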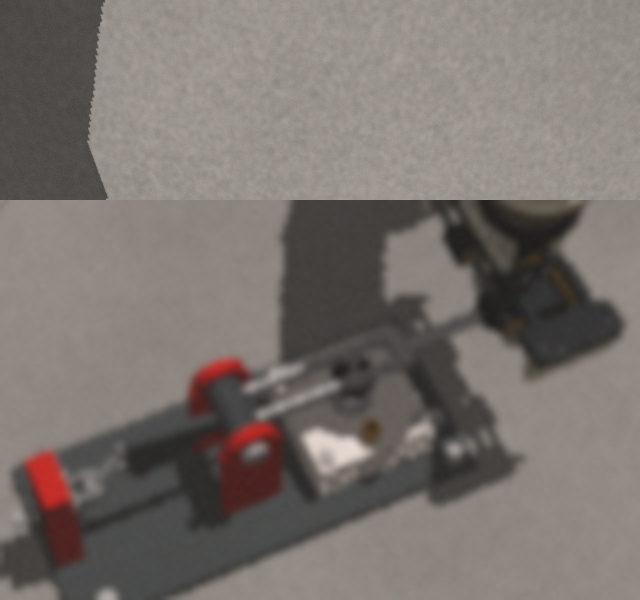

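The pawl blocks the lever straight away on easing back (Fz -12 N), so it sits on tooth three. The scene crop shows the lever level, the fork on the ring and the hand on the ball. I'll return to the holding position.

>>> carry_out(
  delta_pos=[
    [0,0,-0.002],
    [0,0,-0.002],
    [0,0,0],
    [0,0,0],
    [0,0,0],
  ],
  twist=[0,0,0,0,0],
  gripper=[255,255,255,255,255],
)

```text
t: 34.35
tcp_pos: [0.4378, 0.0351, 0.1524]
eef_rot: [-3.141, -0.001, 2.964]
wrist_force: [-5.1, 4.3, 1.6]
gripper_width: 0.376
```

>>> carry_out(
  delta_pos=[
    [0,0,0],
    [0,0,0],
    [0,0,0],
    [0,0,0],
    [0,0,0],
  ],
  twist=[0,0,0,0,0],
  gripper=[255,255,255,255,255],
)

```text
t: 34.98
tcp_pos: [0.4377, 0.0351, 0.1524]
eef_rot: [-3.141, -0.001, 2.964]
wrist_force: [-4.4, 4.1, 1.3]
gripper_width: 0.37
```

```bash
python3 -c "
from bench import *
print(hand_in())"
```

```text
the job is handed in; nothing more can be done
None
```

The retainer is on the valve spring with the stem up through its hole, and the lever is held at the third click. I handed the job in at about 35 s, with the hand still gripping the ball.

- **Ring:** it touched the spring at the expected height with 2–3 N. After I let go, a wrist picture showed it seated with the stem through the hole.
- **Clicks:** I felt three sharp drops in the vertical force, with none before the first:

| Click | Tool height (mm) | Vertical force (N) |
|---|---|---|
| 1 | about 183.5 | +2.8 to -6.7 |
| 2 | about 167 | +5.1 to -2.7 |
| 3 | about 155.5 | +6.0 to +1.4 |

- **Pawl check:** when I eased the lever back by 4 mm it was blocked almost at once (-12 N), so the pawl had dropped. I then went back to the holding position at 152.4 mm, about 10 mm short of where a fourth click would come.
- **What did not agree:** the steps between clicks measured about 16.5 and 11.5 mm instead of an even 13.5 mm. The total of 28 mm fits two clicks (27 mm). I put the difference down to the 2–2.5 mm steps and some give in the grip. At the end, a sideways force of 4–5 N remained on the ball in each of x and y.
- **Last picture:** it showed the lever level with the fork over the ring. I kept clear of the other things on the bench, but did not measure their positions again at the end.

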